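Dry-lay the graded row of hexagonal tiles in a mosaic panel

ROBOT

A 6-joint arm with a two-finger parallel gripper is mounted at the origin on the work surface. World frame = base frame: x ahead of the robot, y to its left, z up, the work surface at z = 0. Lengths are in m, angles in degrees, forces in N, time in s.
With the tool pointing down it reaches from about 0.375 to 0.9 m from the base axis. Payload 3.1 kg.
Tool frame: the origin (TCP) lies on the centre line of the jaws, within the pads' length; the fingertips stand 8 mm ahead of it and the grasp point (between the pads) lies 11 mm behind it; z points along the fingers, y is the line along which they close (so a half turn about z gives the same grasp; the last joint's range is limited). The gripper opens to 87 mm and grips with 3 to 60 N. Pads are 19 mm wide; open, the fingers measure 117 mm over their backs; the gripper's body (75 mm by 190 mm) begins 51 mm behind the grasp point.
Start: joints at [-82.764, 30.224, 82.088, -0, 67.689, -10.227], TCP at [0.188, -0.596, 0.231] pointing down, gripper open.
Joint ranges: [-176.69, 176.69], [-43.24, 126.21], [12.49, 139.97], [-82, 262], [0, 151.66], [-163.58, 163.58]. Speed limits (degrees/s): [159.86, 159.86, 180, 180, 180, 180].

INTERFACE

Orientations are given as a 3x3 rotation matrix whose columns are the frame's x, y, z axes.
In Python, from rig import * gives the robot as it stands.
- The arm moves only by the tool step_arm, never from a script. Its argument "targets" is a list of rows, each a list of 5 numbers: the opening, from -1 (shut) to 1 (fully open), then the shift along the world's x, y, z normalised to -1 to 1, where 1 is 0.25 m, then the turn about the world's z normalised to -1 to 1, where 1 is 180 degrees. In form: [[fingers, x, y, z, turn], ...]. A call has 1 to 20 rows; each row is the pose to reach, as a shift and turn from the pose commanded when the call began, turning the shorter way round; what a row does not reach only later rows make up. A row lasts 1/10 s, in which the tool goes at most 50 mm and 8.59 degrees, less where a joint would pass 70% of its speed; a pose out of reach is approached as far as the arm can. A call with a number of a shift or a turn outside -1 to 1 is refused whole. A call with a gripper value outside its range is refused whole. The fingers move at their own pace and stop on an object; the grip force is fixed at half the most. Time passes only in rows, so rows that repeat a pose let the fingers close. It gives the time, the measured TCP pose, the force, the opening and the grip force at its end, in the units of the state.
- read_state(): the state, without advancing time (a new reading comes with each control period).
- capture(name): name is "scene" or "top"; returns a dict with "color" (480x640x3 uint8, red, green, blue), "mtx" (3x3 intrinsics, pixels), "pose" (4x4, takes a point from camera to world coordinates). Camera axes: x right, y down, z forward; pixel columns grow to the right and rows downward; lengths in m; the calibration is good to about 2 mm. A picture is of the moment at which its call begins. There is no depth.
- hand_in(): hands the job in; it is judged then, once.
The state is a dict: "time_s": time; "joint_positions": joint angles; "qvel": joint speeds; "tau": joint torques, N m; "position": TCP position; "tcp_rot": TCP orientation; "force": force on the tool from outside, world axes, zero at the start; "moment": the same for the moment, N m; "opening": opening from 0.0 (shut) to 1.0 (fully open); "grasp_force": force on a finger pad.
Only numpy, scipy, OpenCV 4.12 (cv2) and the standard library are available. Lean on these libraries where they do the work, as an engineer would, in place of code of your own. Each camera call takes 0.05 s, during which the arm holds its last target. There are 200 camera calls.

TASK

Finish the row of blue hexagonal tiles on the mosaic panel: lay the four loose hexagonal tiles flat on the pencil line between the two glued ones, in order of size, stepping down from the big glued tile to the tiny one. Turn each so that its flat sides face its neighbours' flats, closely packed with every joint narrower than a centimetre, and leave the glue bottle and the jar standing where they are.

Things in the scene. Friction and masses are not known exactly. Their poses are not given: they have to be found in the camera images.
- tile56: largest loose tile: flat hexagonal glazed blue tile, 56 mm across flats (65 mm across corners), 10 mm thick, 60 g, loose; origin at the centre of its underside; its z is up, a corner lies on its +x axis, and two of its six flats face its +y and -y. It starts lying flat on the table beside the panel.
- tile47: second largest loose tile: flat hexagonal glazed blue tile, 47 mm across flats (54 mm across corners), 10 mm thick, 42 g, loose; origin at the centre of its underside; its z is up, a corner lies on its +x axis, and two of its six flats face its +y and -y. It starts lying flat on the table beside the panel.
- tile38: third largest loose tile: flat hexagonal glazed blue tile, 38 mm across flats (44 mm across corners), 10 mm thick, 28 g, loose; origin at the centre of its underside; its z is up, a corner lies on its +x axis, and two of its six flats face its +y and -y. It starts lying flat on the table beside the panel.
- tile29: smallest loose tile: flat hexagonal glazed blue tile, 29 mm across flats (33 mm across corners), 10 mm thick, 16 g, loose; origin at the centre of its underside; its z is up, a corner lies on its +x axis, and two of its six flats face its +y and -y. It starts lying flat on the table beside the panel.
- panel: mosaic panel, a fixed plywood board 230 (its x) by 360 (its y) by 15 mm; origin at the centre of its underside, z up: its bare top is 15 mm above the table. The pencil line runs along its y axis at x = 0, in a bare strip 60 mm wide to either side; beyond lie bands of green and white tesserae and a cream border (20 mm wide at the ends), all 5 mm high
- head: large blue hexagonal tile glued on the panel on the pencil line, 65 mm across flats, 10 mm thick, fixed; origin at the centre of its underside, on the board; two of its flats face along the pencil line. It is at one end of the line, on some starts the panel's +y end, on others the -y end
- tail: very small blue hexagonal tile glued on the panel on the pencil line, 20 mm across flats, 10 mm thick, fixed, turned like the large one; origin at the centre of its underside; at the other end of the line, 234.5 mm from the large one centre to centre, so that 192 mm of bare line (the four loose tiles and five joints of 4.4 mm) lie between their facing flats
- glue: white glue bottle with an orange nozzle, standing loose behind the panel, 0.8 m or more from the robot, 54 mm in diameter, 148 mm tall; origin at the centre of its underside. Not to be used
- jar: small clear jar with a steel screw lid, standing loose behind the panel next to the glue bottle, 0.8 m or more from the robot, 52 mm in diameter, 74 mm tall; origin at the centre of its underside. Not to be used
Mind the look-alikes: they are no part of the job. What is shaped like the tile47 but green or red is not meant.

How it is judged (in metres and radians):
At the end, for the whole second after the job is handed in: The four tiles lie flat on the bare board, released, at rest, in order of size from the big glued tile to the tiny one; each centre within 10 mm of the line, flats facing along it within 12 degrees, each joint (centre distance less that of touching flats) under 10 mm (x of tile56 in the frame of panel between -0.01 and 0.01 m and z of tile56 in the frame of panel between 0.012 and 0.018 m and angle between each of tile56, tile47, tile38, tile29's own z axis and vertical below 0.12 rad and (angle between the y axis of tile56 and the y axis of panel, either way round below 0.21 rad or angle between the y axis of tile56 and the y axis of panel, either way round between 0.8372 and 1.2572 rad) and linear speed of each of tile56, tile47, tile38, tile29 below 0.01 m/s and angular speed of each of tile56, tile47, tile38, tile29 below 0.1 rad/s and x of tile47 in the frame of panel between -0.01 and 0.01 m and z of tile47 in the frame of panel between 0.012 and 0.018 m and (angle between the y axis of tile47 and the y axis of panel, either way round below 0.21 rad or angle between the y axis of tile47 and the y axis of panel, either way round between 0.8372 and 1.2572 rad) and x of tile38 in the frame of panel between -0.01 and 0.01 m and z of tile38 in the frame of panel between 0.012 and 0.018 m and (angle between the y axis of tile38 and the y axis of panel, either way round below 0.21 rad or angle between the y axis of tile38 and the y axis of panel, either way round between 0.8372 and 1.2572 rad) and x of tile29 in the frame of panel between -0.01 and 0.01 m and z of tile29 in the frame of panel between 0.012 and 0.018 m and (angle between the y axis of tile29 and the y axis of panel, either way round below 0.21 rad or angle between the y axis of tile29 and the y axis of panel, either way round between 0.8372 and 1.2572 rad) and horizontal distance between head and tile56 below 0.0705 m and horizontal distance between tile56 and tile47 below 0.0615 m and horizontal distance between tile47 and tile38 below 0.0525 m and horizontal distance between tile38 and tile29 below 0.0435 m and horizontal distance between tile29 and tail below 0.0345 m).
It fails at once if the glue bottle is knocked over or pushed more than 30 mm from its place (angle between glue's own z axis and vertical above 0.5 rad or distance of glue from where it was at the start of the episode above 0.03 m).
It fails at once if the jar is knocked over or pushed more than 30 mm from its place (angle between jar's own z axis and vertical above 0.5 rad or distance of jar from where it was at the start of the episode above 0.03 m).
It also fails if it takes over 80 s, if anything falls off the work surface, if the arm or the gripper's body presses on something with over 40 N, if the wrist force passes 120 N, or if a joint passes its speed limit or range.

## Working session

There is one attempt and no reset: what is moved stays moved. The work goes in short steps, Python scripts to look and compute and a tool call to move; the robot and the scene stay as the last step left them, time stands still between calls to the robot, and variables do not carry over. Pictures are saved under pics/ and viewed, at most 14 in all, crops included, and the job is handed in when it is done.

Besides the shell and the picture viewer there is one more tool, called after "Emit:" as name(argument=value, ...) on one line, values as JSON. step_arm: Moves the arm, as the interface text tells. Scaled input: -1 to 1 covers 0.25 m each way for a shift and 180 degrees each way for a turn. Its arguments: {"type":"object","properties":{"targets":{"type":"array","items":{"type":"array","items":{"type":"number"}}}},"required":["targets"]}

```bash
mkdir -p pics; ls
python3 - <<'E'
from rig import *
import cv2,numpy as np
for n in("scene","top"):
    c=capture(n); cv2.imwrite(f"pics/{n}0.png",c["color"][:,:,::-1]); np.savez(f"{n}0.npz",**c)
    print(n,c["mtx"],c["pose"])
s=read_state();print(s)
E
```

```text
pics
scene [[517.84022273   0.         318.17015431]
 [  0.         517.84022273 239.47392391]
 [  0.           0.           1.        ]] [[ 0.31057933  0.75838251 -0.57305885  1.1707222 ]
 [ 0.95054502 -0.2464236   0.18904914 -0.20196342]
 [ 0.00215634 -0.60343299 -0.79741079  0.88930531]
 [ 0.          0.          0.          1.        ]]
top [[609.77578755   0.         313.57251632]
 [  0.         609.77578755 241.47093029]
 [  0.           0.           1.        ]] [[-0.01067437 -0.98708495  0.15984165  0.34759229]
 [-0.99980526  0.00788225 -0.01809193  0.01731289]
 [ 0.01659836 -0.16000365 -0.98697686  1.26951696]
 [ 0.          0.          0.          1.        ]]
{'time_s': 0.1, 'joint_positions': array([-8.27635505e+01,  3.02728285e+01,  8.21494408e+01, -7.52644694e-04,
        6.76902940e+01, -1.02263248e+01]), 'qvel': array([ 0.0094376 , -0.13888778, -0.21985371,  0.07983863,  0.04121246,
       -0.05421987]), 'tau': array([-3.01723603e-04, -4.40986204e+01, -1.77151501e+01,  6.34806650e-02,
        5.33871527e-02, -3.87777482e-05]), 'position': array([ 0.1875051 , -0.59552712,  0.22967598]), 'tcp_rot': array([[ 9.53910665e-01,  3.00090612e-01, -2.59525291e-04],
       [ 3.00090536e-01, -9.53908737e-01,  1.94741823e-03],
       [ 3.36838488e-04, -1.93554411e-03, -9.99998070e-01]]), 'force': array([ 1.21081813, -0.67831012,  0.29981003]), 'moment': array([ 0.02170842, -0.0278413 , -0.01978515]), 'grasp_force': 0.0, 'opening': 0.999486543149069}
```

View pics/top0.png

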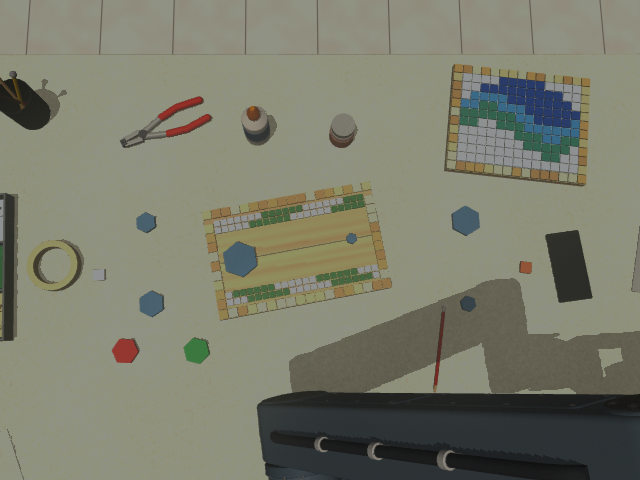

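View pics/scene0.png

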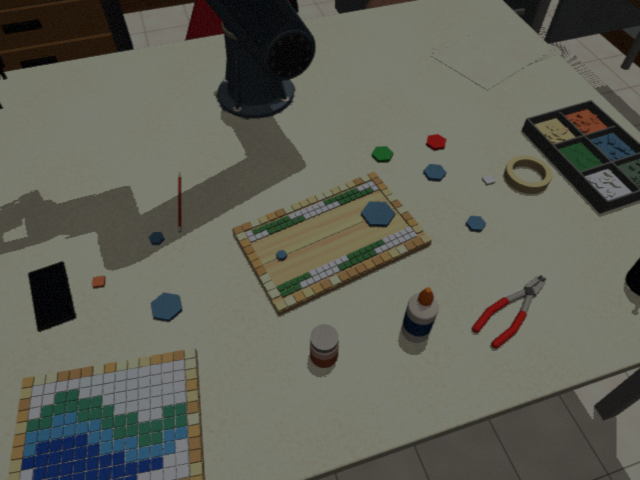

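Top view: the loose blue tiles are at (465,220), (151,303), (146,222) and (468,303, in shadow). The head is at (240,259) and the tail at (351,239). These could be mistaken for tiles: the red hexagon (125,350), the green hexagon (197,350), the orange square (526,267), the white square (99,274) and the blue tesserae of the other mosaic (530,100). I'll measure the blue ones.

```bash
cat > h.py <<'E'
import cv2,numpy as np
def ray(c,uv,z):
    uv=np.atleast_2d(np.asarray(uv,float)); d=np.c_[uv,np.ones(len(uv))]@np.linalg.inv(c["mtx"]).T@c["pose"][:3,:3].T
    o=c["pose"][:3,3]; return (o+d*((z-o[2])/d[:,2])[:,None])[:,:2]
def blobs(c,zf,mina=40,maxa=3000):
    K=4; im=cv2.resize(c["color"],None,fx=K,fy=K,interpolation=cv2.INTER_CUBIC)
    hsv=cv2.cvtColor(im,cv2.COLOR_RGB2HSV)
    m=cv2.inRange(hsv,(98,75,35),(118,255,255)); m=cv2.morphologyEx(m,cv2.MORPH_OPEN,np.ones((7,7)))
    n,l,st,ce=cv2.connectedComponentsWithStats(m); out=[]
    for i in range(1,n):
        if not mina*K*K<st[i,4]<maxa*K*K: continue
        v,u=np.nonzero(l==i); uv=np.c_[(u+.5)/K-.5,(v+.5)/K-.5]; px=uv.mean(0)
        p=ray(c,uv,zf(px)); ctr=p.mean(0); w=(p-ctr)@[1,1j]
        dA=abs(np.linalg.det(np.cov(p.T)))**.5*12  # hex: var=5a^2/24
        a=(dA/12*24/5)**.5; f=a*3**.5
        ang=np.degrees(np.angle((w**6).sum()))/6   # corner direction mod 60
        out.append((px.round(1),ctr,f*1e3,ang))
    return out
E
python3 - <<'E'
from h import *
for n in("top","scene"):
    c=dict(np.load(f"{n}0.npz"))
    if n=="top": zf=lambda p:.025 if 200<p[0]<395 and 180<p[1]<320 else .010
    else: zf=lambda p:.025 if 230<p[0]<430 and 170<p[1]<305 else .010
    for b in blobs(c,zf): print(n,b[0],b[1].round(4),"flats %.1f corner %.1f"%b[2:])
t=dict(np.load("top0.npz"));print("glue,jar approx",ray(t,[[256,135],[342,140]],0).round(3))
im=t["color"][:,:,::-1]
L=[im[y-40:y+40,x-40:x+40] for x,y in((465,220),(151,303),(146,222),(468,303),(240,259),(351,239))]
L=[cv2.resize(a,(260,260),interpolation=cv2.INTER_CUBIC) for a in L]
cv2.imwrite("pics/crop1.png",np.vstack([np.hstack(L[:3]),np.hstack(L[3:])]))
E
```

```text
top [471.2 100.6] [ 0.8604 -0.3534] flats 39.2 corner -23.9
top [465.5 220.1] [ 0.5949 -0.3275] flats 53.5 corner 0.4
top [145.3 222. ] [0.5958 0.3461] flats 35.3 corner 5.1
top [351.2 238. ] [ 0.5558 -0.0835] flats 17.4 corner 12.9
top [239.7 258.8] [0.5142 0.1467] flats 62.6 corner 10.6
top [150.8 303.4] [0.4257 0.3292] flats 44.8 corner 3.0
scene [612.5 145.9] [0.4877 0.7882] flats 84.9 corner -27.2
scene [434.4 171.6] [0.4323 0.3305] flats 46.3 corner 2.9
scene [377.5 213.2] [0.5213 0.1481] flats 63.8 corner 10.0
scene [475.6 222.8] [0.6017 0.3476] flats 37.1 corner 5.7
scene [155.8 237.3] [ 0.4261 -0.3212] flats 27.1 corner 12.7
scene [281.  254.5] [ 0.5626 -0.0814] flats 18.9 corner 16.0
scene [165.8 306.2] [ 0.6016 -0.3248] flats 55.1 corner 0.8
scene [172.8 438.4] [ 0.8557 -0.3492] flats 39.4 corner 20.9
glue,jar approx [[ 0.788  0.116]
 [ 0.776 -0.07 ]]
```

View pics/crop1.png

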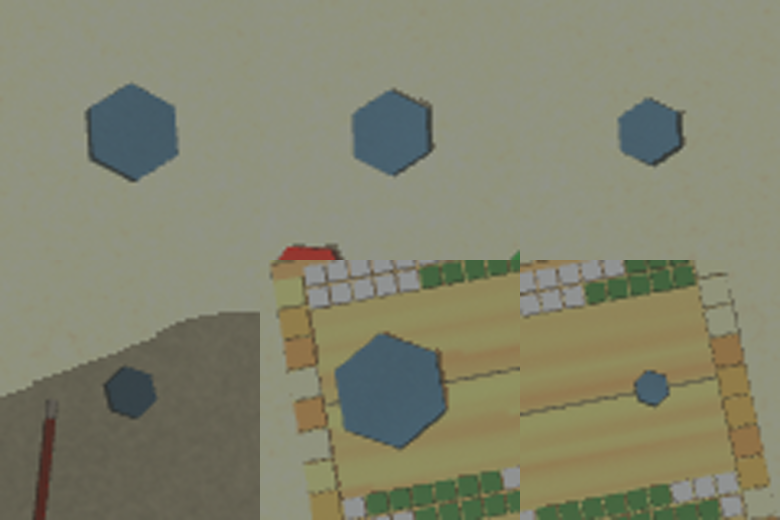

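The crop confirms the four blue hexagons by size: 56 at (465,220), 47 at (151,303), 38 at (146,222) and 29 at (468,303). I'm starting with tile56, closing at about -29°.

Emit:
step_arm(targets=[[1, 0.8, 0.52, -0.4, 0.2394], [1, 0.8, 0.52, -0.4, 0.2394], [1, 0.8, 0.52, -0.4, 0.2394], [1, 0.8, 0.52, -0.4, 0.2394], [1, 0.8, 0.52, -0.4, 0.2394], [1, 0.8, 0.52, -0.4, 0.2394], [1, 0.8, 0.52, -0.4, 0.2394]])

```text
time_s: 0.8
position: [0.3885, -0.4643, 0.1293]
tcp_rot: [[0.49, 0.872, -0.002], [0.872, -0.49, 0.002], [0.001, -0.002, -1.0]]
force: [-0.4, -0.0, 0.6]
opening: 0.995
grasp_force: 0.0
```

```bash
cat > st.py <<'E'
from rig import *
import numpy as np
def st():
    s=read_state();R=s["tcp_rot"]
    print("t %.2f"%s["time_s"],s["position"].round(4),"psi %.2f"%np.degrees(np.arctan2(R[1,1],R[0,1])),"F",s["force"].round(1),"open %.1fmm"%(87*s["opening"]),"grip %.1f"%s["grasp_force"])
E
python3 -c "
from st import *
st()"
```

```text
t 0.80 [ 0.3885 -0.4643  0.1293] psi -29.31 F [-0.4 -0.   0.6] open 86.6mm grip 0.0
```

Emit:
step_arm(targets=[[1, 0.84, 0.56, -0.1, 0], [1, 0.84, 0.56, -0.1, 0], [1, 0.84, 0.56, -0.1, 0], [1, 0.84, 0.56, -0.1, 0], [1, 0.84, 0.56, -0.1, 0], [1, 0.84, 0.56, -0.1, 0], [1, 0.84, 0.56, -0.1, 0]])

```text
time_s: 1.5
position: [0.5979, -0.327, 0.1059]
tcp_rot: [[0.491, 0.871, 0.0], [0.871, -0.491, -0.001], [-0.001, 0.001, -1.0]]
force: [-0.7, -0.2, -0.2]
opening: 1.001
grasp_force: 0.0
```

Run:
```python
from st import *
import cv2
st()
c=capture("top");np.savez("top1.npz",**c)
cv2.imwrite("pics/t1.png",cv2.resize(c["color"][140:320,350:590,::-1],None,fx=3,fy=3))
```

```text
t 1.50 [ 0.5979 -0.327   0.1059] psi -29.42 F [-0.7 -0.2 -0.2] open 87.1mm grip 0.0
```

View pics/t1.png

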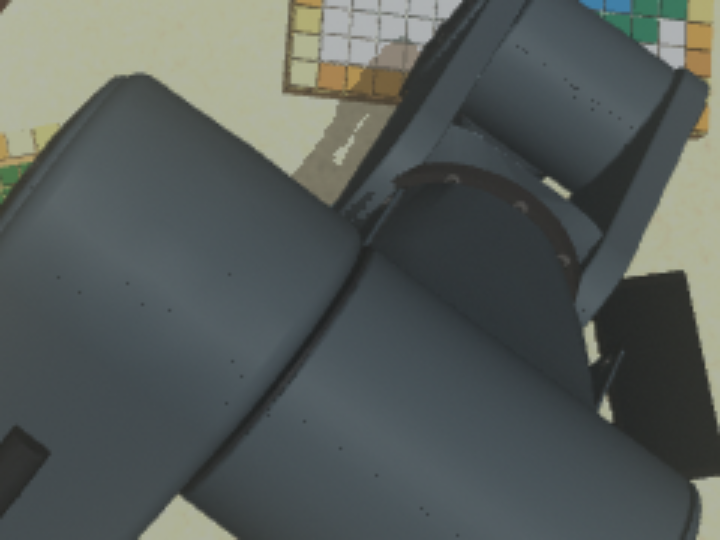

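The arm hides the tile from the top camera here, so I'm going down and gripping, then lifting.

Emit:
step_arm(targets=[[1, 0, 0, -0.15, 0], [1, 0, 0, -0.28, 0], [1, 0, 0, -0.34, 0], [1, 0, 0, -0.38, 0], [1, 0, 0, -0.38, 0], [-1, 0, 0, -0.38, 0], [-1, 0, 0, -0.38, 0], [-1, 0, 0, -0.38, 0], [-1, 0, 0, -0.38, 0], [-1, 0, 0, -0.38, 0], [-1, 0, 0, -0.38, 0], [-1, 0, 0, -0.38, 0]])

```text
time_s: 2.75
position: [0.5979, -0.3262, 0.011]
tcp_rot: [[0.491, 0.871, 0.001], [0.871, -0.491, -0.0], [0.0, 0.001, -1.0]]
force: [0.2, 0.2, 3.0]
opening: 0.638
grasp_force: 30.0
```

Emit:
step_arm(targets=[[-1, 0, 0, 0.1, 0], [-1, 0, 0, 0.26, 0], [-1, -0.1, 0.3, 0.26, 0.0533], [-1, -0.2, 0.9, 0.26, 0.0533], [-1, -0.2, 0.9, 0.26, 0.0533], [-1, -0.2, 0.9, 0.26, 0.0533], [-1, -0.2, 0.9, 0.26, 0.0533], [-1, -0.2, 0.9, 0.26, 0.0533]])

```text
time_s: 3.55
position: [0.5446, -0.0963, 0.0751]
tcp_rot: [[0.335, 0.942, -0.005], [0.942, -0.335, 0.003], [0.001, -0.006, -1.0]]
force: [0.1, 0.1, -0.4]
opening: 0.639
grasp_force: 30.0
```

Emit:
step_arm(targets=[[-1, -0.076, 0.4, 0, 0], [-1, -0.076, 0.738, 0, 0], [-1, -0.076, 0.738, 0, 0], [-1, -0.076, 0.738, 0, 0], [-1, -0.076, 0.738, 0, 0], [-1, -0.076, 0.738, -0.04, 0], [-1, -0.076, 0.738, -0.04, 0]])

```text
time_s: 4.25
position: [0.5285, 0.0821, 0.0643]
tcp_rot: [[0.341, 0.94, -0.002], [0.94, -0.341, -0.0], [-0.001, -0.001, -1.0]]
force: [-0.6, 0.1, -1.5]
opening: 0.64
grasp_force: 30.0
```

Run:
```python
from st import *
import cv2
from h import *
st()
c=capture("scene");np.savez("s2.npz",**c)
for b in blobs(c,lambda p:.025): print(b[0],b[1].round(4),b[2:])
cv2.imwrite("pics/s2.png",cv2.resize(c["color"][130:330,200:460,::-1],None,fx=3,fy=3))
```

```text
t 4.25 [0.5285 0.0821 0.0643] psi -19.91 F [-0.6  0.1 -1.5] open 55.7mm grip 30.0
[612.5 145.9] [0.4992 0.7715] (np.float64(83.56968507269693), np.float64(-26.966235019052494))
[434.3 171.7] [0.4451 0.3212] (np.float64(45.89372101188732), np.float64(2.6701306927008495))
[382.7 213.4] [0.5252 0.1587] (np.float64(50.67301196024553), np.float64(6.39684613364259))
[475.5 222.9] [0.6115 0.338 ] (np.float64(36.57498410024892), np.float64(6.358470292912487))
[156.  237.6] [ 0.4398 -0.3189] (np.float64(27.653737254723335), np.float64(11.384693717715024))
[281.1 254.6] [ 0.563  -0.0814] (np.float64(19.044587108733534), np.float64(12.87003195306007))
```

View pics/s2.png

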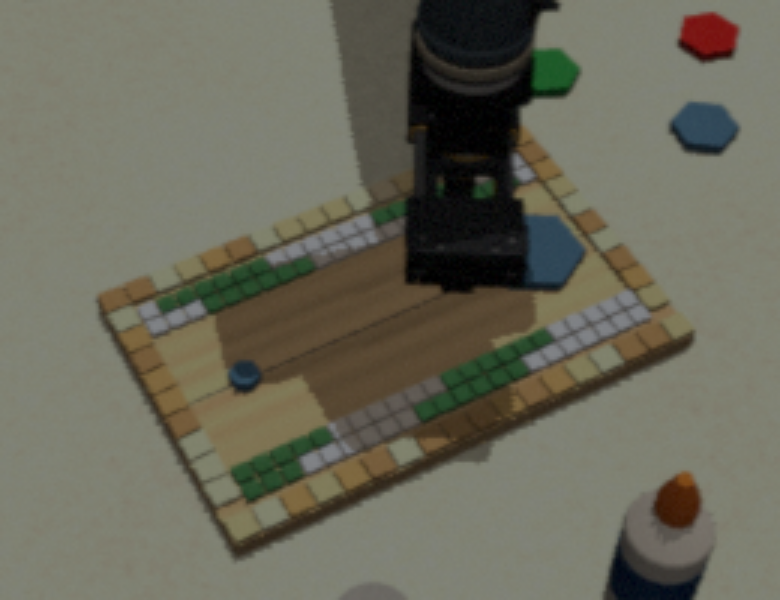

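Emit:
step_arm(targets=[[-1, 0, -0.004, -0.05, 0], [-1, 0, -0.004, -0.1, 0], [-1, 0, -0.004, -0.13, 0], [-1, 0, -0.004, -0.15, 0], [-1, 0, -0.004, -0.158, 0], [-1, 0, -0.004, -0.158, 0], [-1, 0, -0.004, -0.158, 0]])

```text
time_s: 5.0
position: [0.5288, 0.0823, 0.0261]
tcp_rot: [[0.34, 0.941, 0.0], [0.941, -0.34, 0.0], [0.0, 0.0, -1.0]]
force: [-0.4, 0.5, -0.6]
opening: 0.643
grasp_force: 30.0
```

Emit:
step_arm(targets=[[0.6, 0, 0, 0, 0], [0.6, 0, 0, 0, 0], [0.6, 0, 0, 0, 0], [0.6, 0, 0, 0.12, 0], [0.6, 0, 0, 0.32, 0], [1, 0, 0.2, 0.32, 0], [1, -0.4, 0.99, 0.32, -0.04], [1, -0.4, 0.99, 0.32, -0.04], [1, -0.4, 0.99, 0.32, -0.04], [1, -0.4, 0.99, 0.32, -0.04], [1, -0.4, 0.99, 0.32, -0.04], [1, -0.4, 0.99, 0.32, -0.04], [1, -0.4, 0.99, 0.32, -0.04]])

```text
time_s: 6.3
position: [0.4284, 0.3301, 0.106]
tcp_rot: [[0.453, 0.891, 0.0], [0.891, -0.453, -0.0], [-0.0, 0.0, -1.0]]
force: [0.8, -0.4, 0.2]
opening: 0.996
grasp_force: 0.0
```

Run:
```python
from st import *
import cv2
from h import *
st()
for n in("top","scene"):
    c=capture(n);np.savez(n+"3.npz",**c)
    for b in blobs(c,lambda p:.025): print(n,b[0],b[1].round(4),"%.1f %.1f"%b[2:])
cv2.imwrite("pics/t3.png",c["color"][:,:,::-1])
```

```text
t 6.30 [0.4284 0.3301 0.106 ] psi -26.95 F [ 0.8 -0.4  0.2] open 86.6mm grip 0.0
top [471.2 100.6] [ 0.8543 -0.349 ] 38.7 -23.6
top [145.4 222. ] [0.5927 0.3421] 35.3 5.6
top [351.2 238. ] [ 0.5559 -0.0835] 17.4 13.6
top [271.8 253. ] [0.5257 0.0807] 53.6 10.3
top [239.7 258.8] [0.5143 0.1466] 62.7 10.4
top [152.9 304.4] [0.4226 0.3214] 39.0 3.1
top [468.  303.2] [ 0.4189 -0.3197] 26.5 11.7
scene [612.5 145.9] [0.4994 0.7714] 83.5 -27.3
scene [434.5 171.4] [0.4445 0.3218] 44.8 3.4
scene [377.6 213.2] [0.5212 0.1483] 64.1 10.5
scene [351.  224.3] [0.5326 0.0824] 55.3 10.1
scene [475.5 222.8] [0.6114 0.3382] 36.4 5.3
scene [156.  237.6] [ 0.4397 -0.3189] 27.6 11.8
scene [281.  254.5] [ 0.5627 -0.0814] 18.7 10.5
```

View pics/t3.png

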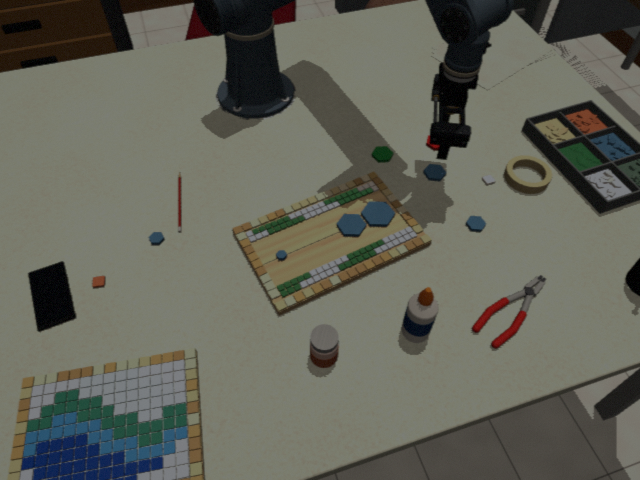

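tile56 sits right: the joint to the head is about 6 mm and its angle is good, with both cameras agreeing with the commanded pose. Next is tile47.

Emit:
step_arm(targets=[[0.6, 0, 0, -0.1, 0], [0.6, 0, 0, -0.2, 0], [0.6, 0, 0, -0.28, 0], [0.6, 0, 0, -0.34, 0], [0.6, 0, 0, -0.38, 0], [0.6, 0, 0, -0.38, 0], [-1, 0, 0, -0.38, 0], [-1, 0, 0, -0.38, 0], [-1, 0, 0, -0.38, 0], [-1, 0, 0, -0.38, 0], [-1, 0, 0, -0.38, 0], [-1, 0, 0, -0.38, 0]])

```text
time_s: 7.6
position: [0.4289, 0.3301, 0.0117]
tcp_rot: [[0.455, 0.891, 0.001], [0.891, -0.455, 0.0], [0.001, 0.001, -1.0]]
force: [-0.1, -0.1, 5.5]
opening: 0.537
grasp_force: 30.0
```

Emit:
step_arm(targets=[[-1, 0, 0, 0.1, 0], [-1, 0, 0, 0.26, 0], [-1, 0.1, -0.25, 0.26, 0.04], [-1, 0.24, -0.8, 0.26, 0.04], [-1, 0.24, -0.8, 0.26, 0.04], [-1, 0.24, -0.8, 0.26, 0.04], [-1, 0.24, -0.8, 0.26, 0.04]])

```text
time_s: 8.3
position: [0.4906, 0.1256, 0.0761]
tcp_rot: [[0.345, 0.939, 0.002], [0.939, -0.345, -0.001], [-0.0, 0.002, -1.0]]
force: [0.9, 0.7, -0.2]
opening: 0.537
grasp_force: 30.0
```

Emit:
step_arm(targets=[[-1, 0.201, -0.411, 0, 0], [-1, 0.201, -0.411, 0, 0], [-1, 0.201, -0.411, 0, 0], [-1, 0.201, -0.411, 0, 0], [-1, 0.201, -0.411, -0.07, 0], [-1, 0.201, -0.411, -0.14, 0], [-1, 0.201, -0.411, -0.18, 0], [-1, 0.201, -0.411, -0.193, 0], [-1, 0.201, -0.411, -0.198, 0], [-1, 0.201, -0.411, -0.198, 0], [-1, 0.201, -0.411, -0.198, 0]])

```text
time_s: 9.4
position: [0.5389, 0.0278, 0.027]
tcp_rot: [[0.339, 0.941, 0.001], [0.941, -0.339, -0.0], [0.0, 0.001, -1.0]]
force: [0.3, -0.1, -0.2]
opening: 0.533
grasp_force: 30.0
```

Emit:
step_arm(targets=[[0.4, 0, 0, -0.003, 0], [0.4, 0, 0, -0.003, 0], [0.4, 0, 0, -0.003, 0], [0.4, 0, 0, 0.12, 0], [0.4, 0, 0, 0.32, 0], [0.4, 0, 0.2, 0.32, 0], [0.4, 0.2, 0.9, 0.32, -0.027], [0.4, 0.2, 0.9, 0.32, -0.027], [0.4, 0.2, 0.9, 0.32, -0.027], [0.4, 0.2, 0.9, 0.32, -0.027], [0.4, 0.2, 0.9, 0.32, -0.027], [0.4, 0.2, 0.9, 0.32, -0.027]])

```text
time_s: 10.6
position: [0.5882, 0.2524, 0.1061]
tcp_rot: [[0.416, 0.909, -0.001], [0.909, -0.416, -0.001], [-0.001, -0.001, -1.0]]
force: [-0.6, -0.8, 0.1]
opening: 0.701
grasp_force: 0.0
```

Emit:
step_arm(targets=[[0.4, 0.038, 0.378, 0, 0], [0.4, 0.038, 0.378, 0, 0], [0.4, 0.038, 0.378, 0, 0], [0.4, 0.038, 0.378, 0, 0]])

```text
time_s: 11.0
position: [0.5977, 0.3454, 0.1061]
tcp_rot: [[0.418, 0.909, -0.002], [0.909, -0.418, -0.001], [-0.002, -0.001, -1.0]]
force: [0.5, -1.6, -0.1]
opening: 0.699
grasp_force: 0.0
```

Run:
```python
from st import *
from h import *
st()
for n in("top","scene"):
    c=capture(n)
    for b in blobs(c,lambda p:.025): 
        if b[1][1]<.2: print(n,b[0],b[1].round(4),"%.1f %.1f"%b[2:])
```

```text
t 11.00 [0.5977 0.3454 0.1061] psi -24.70 F [ 0.5 -1.6 -0.1] open 60.8mm grip 0.0
top [471.2 100.6] [ 0.8543 -0.349 ] 38.7 -23.4
top [351.2 238. ] [ 0.5558 -0.0835] 17.5 12.1
top [298.1 247.8] [0.5361 0.0265] 44.7 10.2
top [276.4 250.2] [0.5315 0.0714] 40.9 -5.1
top [468.  303.2] [ 0.4189 -0.3197] 26.5 11.9
scene [377.6 213.2] [0.5212 0.1483] 63.4 10.1
scene [341.5 228.6] [0.5372 0.0593] 76.7 -16.6
scene [156.  237.6] [ 0.4398 -0.3189] 27.7 14.1
scene [281.  254.6] [ 0.5629 -0.0815] 18.9 11.1
```

tile47 is good: the joint is about 3.7 mm and the angle 10.2°. Next is tile38.

Emit:
step_arm(targets=[[0.4, 0, 0, -0.1, 0], [0.4, 0, 0, -0.2, 0], [0.4, 0, 0, -0.28, 0], [0.4, 0, 0, -0.34, 0], [0.4, 0, 0, -0.382, 0], [0.4, 0, 0, -0.382, 0], [-1, 0, 0, -0.382, 0], [-1, 0, 0, -0.382, 0], [-1, 0, 0, -0.382, 0], [-1, 0, 0, -0.382, 0], [-1, 0, 0, -0.382, 0], [-1, 0, 0, -0.382, 0]])

```text
time_s: 12.3
position: [0.5986, 0.3469, 0.0118]
tcp_rot: [[0.418, 0.908, 0.001], [0.908, -0.418, 0.0], [0.001, 0.001, -1.0]]
force: [-0.6, -0.4, 3.7]
opening: 0.428
grasp_force: 30.0
```

Emit:
step_arm(targets=[[-1, 0, 0, 0.1, 0], [-1, 0, 0, 0.26, 0], [-1, -0.05, -0.25, 0.26, 0.027], [-1, -0.12, -0.8, 0.26, 0.027], [-1, -0.12, -0.8, 0.26, 0.027], [-1, -0.12, -0.8, 0.26, 0.027], [-1, -0.12, -0.8, 0.26, 0.027]])

```text
time_s: 13.0
position: [0.567, 0.1413, 0.0758]
tcp_rot: [[0.345, 0.939, -0.003], [0.939, -0.345, -0.002], [-0.003, -0.002, -1.0]]
force: [0.4, 0.7, -1.3]
opening: 0.432
grasp_force: 30.0
```

Emit:
step_arm(targets=[[-1, -0.085, -0.66, 0, 0], [-1, -0.085, -0.66, 0, 0], [-1, -0.085, -0.66, 0, 0], [-1, -0.085, -0.66, 0, 0], [-1, -0.085, -0.66, 0, 0], [-1, -0.085, -0.66, -0.07, 0], [-1, -0.085, -0.66, -0.14, 0], [-1, -0.085, -0.66, -0.18, 0], [-1, -0.085, -0.66, -0.193, 0], [-1, -0.085, -0.66, -0.2, 0], [-1, -0.085, -0.66, -0.2, 0], [-1, -0.085, -0.66, -0.2, 0]])

```text
time_s: 14.2
position: [0.5473, -0.0175, 0.0267]
tcp_rot: [[0.339, 0.941, 0.001], [0.941, -0.339, 0.0], [0.0, 0.0, -1.0]]
force: [-1.0, 2.2, 4.2]
opening: 0.434
grasp_force: 30.0
```

Emit:
step_arm(targets=[[0.2, 0, 0, -0.003, 0], [0.2, 0, 0, -0.003, 0], [0.2, 0, 0, -0.003, 0], [0.2, 0, 0, 0.12, 0], [0.2, 0, 0, 0.32, 0], [0.2, 0, -0.2, 0.32, 0], [0.2, -0.3, -0.8, 0.32, 0.012], [0.2, -0.3, -0.8, 0.32, 0.012], [0.2, -0.3, -0.8, 0.32, 0.012], [0.2, -0.3, -0.8, 0.32, 0.012], [0.2, -0.3, -0.8, 0.32, 0.012]])

```text
time_s: 15.3
position: [0.4712, -0.2214, 0.106]
tcp_rot: [[0.309, 0.951, 0.0], [0.951, -0.309, -0.001], [-0.001, 0.001, -1.0]]
force: [0.1, -0.7, 0.1]
opening: 0.604
grasp_force: 0.0
```

Emit:
step_arm(targets=[[0.2, -0.198, -0.418, 0, 0], [0.2, -0.198, -0.418, 0, 0], [0.2, -0.198, -0.418, 0, 0], [0.2, -0.198, -0.418, 0, 0], [0.2, -0.198, -0.418, 0, 0]])

```text
time_s: 15.8
position: [0.4227, -0.3214, 0.1058]
tcp_rot: [[0.304, 0.953, -0.001], [0.953, -0.304, 0.002], [0.001, -0.001, -1.0]]
force: [0.1, 1.1, -0.7]
opening: 0.597
grasp_force: 0.0
```

Run:
```python
from st import *
from h import *
import cv2
st()
for n in("top","scene"):
    c=capture(n)
    for b in blobs(c,lambda p:.025): 
        if b[1][1]<.2: print(n,b[0],b[1].round(4),"%.1f %.1f"%b[2:])
    if n=="top": cv2.imwrite("pics/t4.png",cv2.resize(c["color"][170:350,190:510,::-1],None,fx=2.5,fy=2.5))
```

```text
t 15.80 [ 0.4227 -0.3214  0.1058] psi -17.69 F [ 0.1  1.1 -0.7] open 51.9mm grip 0.0
top [471.2 100.6] [ 0.8543 -0.349 ] 38.7 -24.1
top [351.2 238. ] [ 0.5558 -0.0835] 17.6 11.7
top [319.6 243.6] [ 0.5446 -0.0178] 35.6 10.6
top [298.2 247.8] [0.5361 0.0264] 44.7 10.0
top [271.9 253. ] [0.5257 0.0806] 53.6 10.3
top [239.7 258.8] [0.5142 0.1467] 62.7 10.5
scene [377.5 213.4] [0.5216 0.148 ] 64.1 9.8
scene [334.3 231.7] [0.5405 0.0423] 87.6 -18.5
scene [155.9 237.4] [ 0.4392 -0.3191] 27.1 12.8
scene [281.  254.6] [ 0.5629 -0.0815] 18.9 14.8
```

View pics/t4.png

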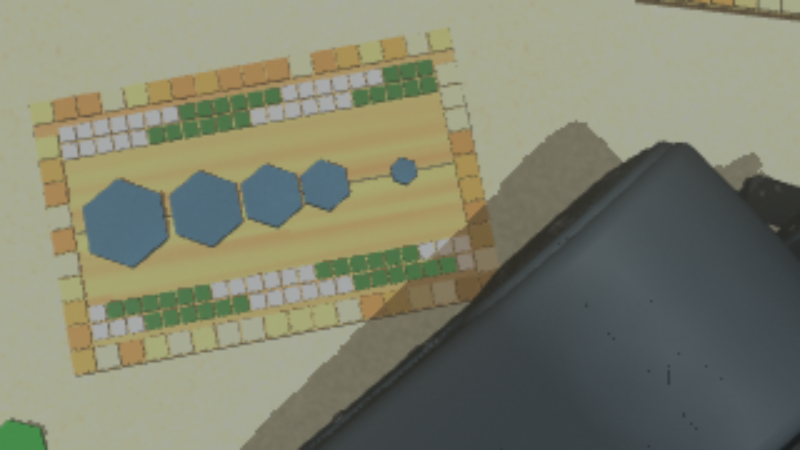

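The row so far is straight and evenly spaced, with 38 at (320,244) and the tail at (351,238), so about 67 mm is left for tile29. Picking it up now.

Emit:
step_arm(targets=[[0.2, 0, 0, -0.1, 0], [0.2, 0, 0, -0.2, 0], [0.2, 0, 0, -0.28, 0], [0.2, 0, 0, -0.34, 0], [0.2, 0, 0, -0.382, 0], [0.2, 0, 0, -0.382, 0], [-1, 0, 0, -0.382, 0], [-1, 0, 0, -0.382, 0], [-1, 0, 0, -0.382, 0], [-1, 0, 0, -0.382, 0], [-1, 0, 0, -0.382, 0], [-1, 0, 0, -0.382, 0]])

```text
time_s: 17.1
position: [0.4228, -0.3232, 0.0111]
tcp_rot: [[0.304, 0.953, 0.001], [0.953, -0.304, -0.001], [-0.0, 0.001, -1.0]]
force: [-0.2, 1.2, 4.3]
opening: 0.325
grasp_force: 30.0
```

Emit:
step_arm(targets=[[-1, 0, 0, 0.1, 0], [-1, 0, 0, 0.26, 0], [-1, 0.1, 0.2, 0.26, -0.012], [-1, 0.3, 0.7, 0.26, -0.012], [-1, 0.3, 0.7, 0.26, -0.012], [-1, 0.3, 0.7, 0.26, -0.012], [-1, 0.3, 0.7, 0.26, -0.012]])

```text
time_s: 17.8
position: [0.4979, -0.1432, 0.0754]
tcp_rot: [[0.334, 0.943, -0.001], [0.943, -0.334, 0.002], [0.001, -0.002, -1.0]]
force: [-1.1, 0.2, -0.4]
opening: 0.331
grasp_force: 30.0
```

Emit:
step_arm(targets=[[-1, 0.225, 0.37, 0, 0], [-1, 0.225, 0.37, 0, 0], [-1, 0.225, 0.37, 0, 0], [-1, 0.225, 0.37, 0, 0], [-1, 0.225, 0.37, 0, 0], [-1, 0.225, 0.37, -0.07, 0], [-1, 0.225, 0.37, -0.14, 0], [-1, 0.225, 0.37, -0.18, 0], [-1, 0.225, 0.37, -0.193, 0], [-1, 0.225, 0.37, -0.199, 0], [-1, 0.225, 0.37, -0.199, 0], [-1, 0.225, 0.37, -0.199, 0]])

```text
time_s: 19.0
position: [0.5541, -0.056, 0.0263]
tcp_rot: [[0.34, 0.94, 0.001], [0.94, -0.34, -0.0], [0.0, 0.001, -1.0]]
force: [0.4, 0.9, -0.9]
opening: 0.324
grasp_force: 30.0
```

Emit:
step_arm(targets=[[0, 0, 0, -0.003, 0], [0, 0, 0, -0.003, 0], [0, 0, 0, -0.003, 0], [0, 0, 0, 0.12, 0], [0, 0, 0, 0.32, 0], [0, 0, -0.2, 0.32, 0], [0, -0.4, -0.9, 0.32, 0], [0, -0.4, -0.9, 0.32, 0], [0, -0.4, -0.9, 0.32, 0], [0, -0.4, -0.9, 0.32, 0], [0, -0.4, -0.9, 0.32, 0], [0, -0.4, -0.9, 0.32, 0]])

```text
time_s: 20.2
position: [0.4532, -0.2815, 0.1058]
tcp_rot: [[0.343, 0.939, 0.0], [0.939, -0.343, 0.0], [0.0, -0.0, -1.0]]
force: [0.1, 0.3, -0.4]
opening: 0.504
grasp_force: 0.0
```

Run:
```python
from st import *
from h import *
import cv2
st()
for n in("top","scene"):
    c=capture(n)
    B=[b for b in blobs(c,lambda p:.025) if -.1<b[1][1]<.2]
    B.sort(key=lambda b:-b[1][1])
    P=np.array([b[1] for b in B]); u=P[-1]-P[0]; L=np.hypot(*u); u=u/L
    for b in B: d=b[1]-P[0]; print(n,b[0],"along %.1f lat %.1f"%(d@u*234.5/L,1e3*(d[0]*u[1]-d[1]*u[0])),"%.1f %.1f"%b[2:])
    I=cv2.resize(c["color"][170:350,190:510,::-1],None,fx=2,fy=1.6)
    im=I if n=="top" else np.vstack([im,I])
cv2.imwrite("pics/f.png",im)
```

```text
t 20.20 [ 0.4532 -0.2815  0.1058] psi -20.05 F [ 0.1  0.3 -0.4] open 43.9mm grip 0.0
top [239.7 258.8] along 0.0 lat -0.0 62.7 10.5
top [271.9 253. ] along 67.2 lat 0.4 53.6 10.3
top [298.2 247.8] along 122.5 lat -0.2 44.8 10.0
top [319.6 243.6] along 167.7 lat -0.6 35.7 10.6
top [338.5 240.4] along 207.7 lat 0.1 26.7 11.4
top [351.2 238. ] along 234.5 lat -0.0 17.9 11.9
scene [377.5 213.4] along 0.0 lat -0.0 64.2 10.5
scene [334.4 231.8] along 116.8 lat 0.1 87.8 -18.4
scene [288.7 251.3] along 234.5 lat 0.0 36.9 -15.3
```

View pics/f.png

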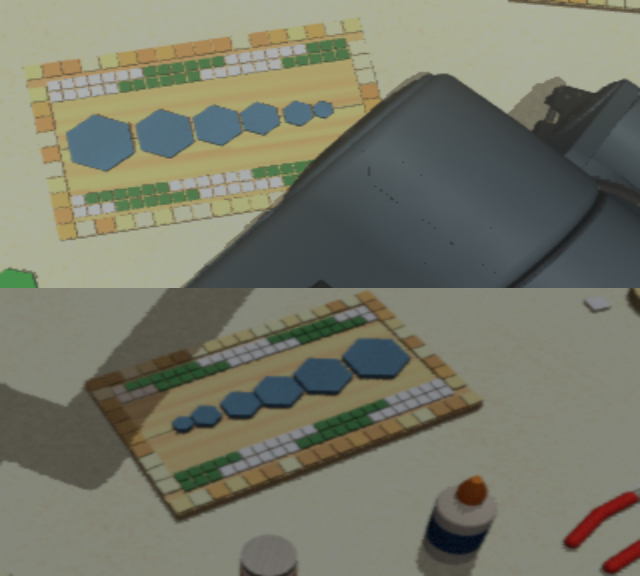

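All six tiles are in a straight row, running from the head at (240,259) to the tail at (351,238). The joints are about 6.7, 3.8, 2.7, 6.5 and 2.3 mm, lateral error is under 1 mm, and the angles are within about 1–2°. Handing in.

```bash
python3 -c "
from rig import *
print(hand_in())"
```

```text
the job is handed in; nothing more can be done
None
```

I laid the four loose blue tiles flat on the pencil line in order of size, with every joint under 7 mm by camera and the glue bottle and jar untouched, and handed the job in at about 20 s; hand-in returned no verdict.

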